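# Turn the rinsed tubing clamps out of their pot in a heap

## Task

Turn the rinsed brass clamps out of the blue pot in one heap on the white tile. The pot cannot be turned right over in one hold, so first lay it on its side on the bench with the clamps still inside and let go; then take a new hold, set it mouth down on the tile with all four clamps under it, and lift it straight up, well clear of the heap. Stand the empty pot mouth down on the black draining mat and leave the heap and the glassware and bottles as they are.

Things in the scene. Friction and masses are not known exactly. Their poses are not given: they have to be found in the camera images.
- pot: Square blue plastic pot, no lid, 125 mm tall, flat sides tapering from 67 mm wide at the mouth to 60 mm at the base (outside), walls 2.5 mm, 0.09 kg, stiff. Starts upright on the bench. Origin: centre of the underside; z points from base to mouth, x and y are square to the sides. Grip it across opposite sides. Lying on a side, its axis is about 31 mm up and the clamps stay in; tipped some 30 degrees below level they slide out.
- pot_mouth (a point): Centre of the pot's open mouth, in the plane of its rim, 125 mm from the underside along the pot's z.
- clamp1: Brass screw clamp for tubing 1 of four, loose in the pot at the start: rectangular frame 25 x 22 mm and 10 mm thick with a screw whose round head (12 mm) stands out of one side, 34 mm overall, 20 g. Origin half-way along the screw's line, in the frame's middle plane; z points to the screw head (head's top at z = 17 mm, frame from -17 to 5 mm, 25 mm along x). The four make a heap up to about 40 mm high.
- clamp2: Brass screw clamp for tubing 2 of four, loose in the pot at the start: rectangular frame 25 x 22 mm and 10 mm thick with a screw whose round head (12 mm) stands out of one side, 34 mm overall, 20 g. Origin half-way along the screw's line, in the frame's middle plane; z points to the screw head (head's top at z = 17 mm, frame from -17 to 5 mm, 25 mm along x). The four make a heap up to about 40 mm high.
- clamp3: Brass screw clamp for tubing 3 of four, loose in the pot at the start: rectangular frame 25 x 22 mm and 10 mm thick with a screw whose round head (12 mm) stands out of one side, 34 mm overall, 20 g. Origin half-way along the screw's line, in the frame's middle plane; z points to the screw head (head's top at z = 17 mm, frame from -17 to 5 mm, 25 mm along x). The four make a heap up to about 40 mm high.
- clamp4: Brass screw clamp for tubing 4 of four, loose in the pot at the start: rectangular frame 25 x 22 mm and 10 mm thick with a screw whose round head (12 mm) stands out of one side, 34 mm overall, 20 g. Origin half-way along the screw's line, in the frame's middle plane; z points to the screw head (head's top at z = 17 mm, frame from -17 to 5 mm, 25 mm along x). The four make a heap up to about 40 mm high.
- tile: White glazed tile with a thin blue line near its edge, 200 x 200 mm, 8 mm thick, fixed on the bench. Origin: centre of the underside; x and y along its sides; its top is at z = 8 mm. Here the heap goes.
- mat: Black ribbed rubber draining mat, 160 x 160 mm, 5 mm thick, fixed on the bench. Origin: centre of the underside; x and y along its sides; its top is at z = 5 mm. Here the empty pot is stood.
- beaker: Empty glass beaker, 70 mm in diameter, 95 mm tall, loose, to be left alone. Origin: centre of its underside.
- reagent: Amber reagent bottle with a black cap, 64 mm in diameter, 145 mm tall, loose, to be left alone. Origin: centre of its underside.
- washbottle: White plastic wash bottle with a red cap and a bent spout, 60 mm in diameter, about 185 mm tall, loose, to be left alone. Origin: centre of its underside.

How it is judged (in metres and radians):
On the way, in this order (a step that is already met when the one before it is completed fails the run):
1. the pot lies on its side on the bench, let go, with all four clamps in it (angle between pot's own z axis and vertical between 1.4 and 1.75 rad and height (world z) of pot between 0.02 and 0.05 m and linear speed of pot below 0.02 m/s and contact force between the fingers and pot below 0.05 N and x of clamp1 in the frame of pot between -0.032 and 0.032 m and y of clamp1 in the frame of pot between -0.032 and 0.032 m and z of clamp1 in the frame of pot between 0 and 0.125 m and x of clamp2 in the frame of pot between -0.032 and 0.032 m and y of clamp2 in the frame of pot between -0.032 and 0.032 m and z of clamp2 in the frame of pot between 0 and 0.125 m and x of clamp3 in the frame of pot between -0.032 and 0.032 m and y of clamp3 in the frame of pot between -0.032 and 0.032 m and z of clamp3 in the frame of pot between 0 and 0.125 m and x of clamp4 in the frame of pot between -0.032 and 0.032 m and y of clamp4 in the frame of pot between -0.032 and 0.032 m and z of clamp4 in the frame of pot between 0 and 0.125 m), for 0.2 s.
2. the pot stands mouth down on the tile (within 10 degrees, rim within 5 mm of the tile) with all four clamps under it (angle between pot's own z axis and vertical above 2.967 rad and height (world z) of pot_mouth below 0.013 m and linear speed of pot below 0.03 m/s and x of pot_mouth in the frame of tile between -0.075 and 0.075 m and y of pot_mouth in the frame of tile between -0.075 and 0.075 m and x of clamp1 in the frame of pot between -0.032 and 0.032 m and y of clamp1 in the frame of pot between -0.032 and 0.032 m and z of clamp1 in the frame of pot between 0 and 0.125 m and x of clamp2 in the frame of pot between -0.032 and 0.032 m and y of clamp2 in the frame of pot between -0.032 and 0.032 m and z of clamp2 in the frame of pot between 0 and 0.125 m and x of clamp3 in the frame of pot between -0.032 and 0.032 m and y of clamp3 in the frame of pot between -0.032 and 0.032 m and z of clamp3 in the frame of pot between 0 and 0.125 m and x of clamp4 in the frame of pot between -0.032 and 0.032 m and y of clamp4 in the frame of pot between -0.032 and 0.032 m and z of clamp4 in the frame of pot between 0 and 0.125 m), for 0.2 s.
3. the pot is lifted straight up: mouth down within 15 degrees, rim over 60 mm above the tile, its middle within 60 mm (level distance) of all four clamps, which lie on the tile (angle between pot's own z axis and vertical above 2.88 rad and height (world z) of pot_mouth above 0.068 m and horizontal distance between pot_mouth and clamp1 below 0.06 m and horizontal distance between pot_mouth and clamp2 below 0.06 m and horizontal distance between pot_mouth and clamp3 below 0.06 m and horizontal distance between pot_mouth and clamp4 below 0.06 m and x of clamp1 in the frame of tile between -0.1 and 0.1 m and y of clamp1 in the frame of tile between -0.1 and 0.1 m and z of clamp1 in the frame of tile between 0.008 and 0.08 m and x of clamp2 in the frame of tile between -0.1 and 0.1 m and y of clamp2 in the frame of tile between -0.1 and 0.1 m and z of clamp2 in the frame of tile between 0.008 and 0.08 m and x of clamp3 in the frame of tile between -0.1 and 0.1 m and y of clamp3 in the frame of tile between -0.1 and 0.1 m and z of clamp3 in the frame of tile between 0.008 and 0.08 m and x of clamp4 in the frame of tile between -0.1 and 0.1 m and y of clamp4 in the frame of tile between -0.1 and 0.1 m and z of clamp4 in the frame of tile between 0.008 and 0.08 m), for 0.05 s.
At the end, for the whole second after the job is handed in: All four clamps lie still on the tile in one heap (centres over the tile and within 100 mm of one another), and the pot stands still, mouth down and upright within 5 degrees on the mat, its middle within 50 mm of the mat's middle along each of the mat's sides (x of clamp1 in the frame of tile between -0.1 and 0.1 m and y of clamp1 in the frame of tile between -0.1 and 0.1 m and z of clamp1 in the frame of tile between 0.008 and 0.08 m and x of clamp2 in the frame of tile between -0.1 and 0.1 m and y of clamp2 in the frame of tile between -0.1 and 0.1 m and z of clamp2 in the frame of tile between 0.008 and 0.08 m and x of clamp3 in the frame of tile between -0.1 and 0.1 m and y of clamp3 in the frame of tile between -0.1 and 0.1 m and z of clamp3 in the frame of tile between 0.008 and 0.08 m and x of clamp4 in the frame of tile between -0.1 and 0.1 m and y of clamp4 in the frame of tile between -0.1 and 0.1 m and z of clamp4 in the frame of tile between 0.008 and 0.08 m and horizontal distance between each of clamp2, clamp3, clamp4 and clamp1 below 0.1 m and horizontal distance between each of clamp3, clamp4 and clamp2 below 0.1 m and horizontal distance between clamp4 and clamp3 below 0.1 m and linear speed of each of clamp1, clamp2, clamp3, clamp4, pot below 0.02 m/s and angle between pot's own z axis and vertical above 3.05 rad and height (world z) of pot_mouth between 0.002 and 0.009 m and x of pot_mouth in the frame of mat between -0.05 and 0.05 m and y of pot_mouth in the frame of mat between -0.05 and 0.05 m); the robot touches nothing.
It fails at once if the beaker is moved more than 20 mm or tipped (distance of beaker from where it was at the start of the episode above 0.02 m or angle between beaker's own z axis and vertical above 0.3 rad).
It fails at once if the reagent bottle is moved more than 20 mm or tipped (distance of reagent from where it was at the start of the episode above 0.02 m or angle between reagent's own z axis and vertical above 0.3 rad).
It fails at once if the wash bottle is moved more than 20 mm or tipped (distance of washbottle from where it was at the start of the episode above 0.02 m or angle between washbottle's own z axis and vertical above 0.3 rad).
It also fails if it takes over 72 s, if anything falls off the work surface, if the arm or the gripper's body presses on something with over 40 N, if the wrist force passes 120 N, or if a joint passes its speed limit or range.

## Robot

A 6-joint arm with a two-finger parallel gripper is mounted at the origin on the work surface. World frame = base frame: x ahead of the robot, y to its left, z up, the work surface at z = 0. Lengths are in mm, angles in rad, forces in N, time in s.
With the tool pointing down it reaches from about 325 to 925 mm from the base axis. Payload 3.1 kg.
Tool frame: the origin (TCP) lies midway between the tips of the shut fingers; the grasp point (between the pads) lies behind it (env.grip_depth is the z of the grasp point in the tool frame, in mm); z points along the fingers, y is the line along which they close (so a half turn about z gives the same grasp; the last joint's range is limited). The gripper opens to 85 mm and grips with 20 to 120 N. Pads are 22 mm wide; open, the fingers measure 114 mm over their backs; the gripper's body (76 mm by 85 mm) begins 54 mm behind the grasp point. The pads swing forward as they close: fully open they stand 13 mm farther back than shut.
Start: joints at [1.203, 0.217, 1.613, -0, 1.311, -0.112], TCP at [158.118, 604.68, 205.9] pointing down, gripper open.
Joint ranges: [-2.75, 2.75], [-0.78, 2.1], [0.31, 2.55], [-1.13, 4.27], [0.13, 2.63], [-2.58, 2.58]. Speed limits (rad/s): [2.79, 2.79, 3.14, 3.14, 3.14, 3.14].

## Interface

Orientations are given as a rotation vector (axis times angle).
In Python, from rig import env gives the robot as it stands. Calls block until the motion is done:
- env.goto(position, orientation): joint-space move of the TCP to a pose.
- env.line_to(position, frame=None, speed=150): straight line of the TCP; frame=None keeps the orientation; speed is the mean speed in mm/s.
- env.movej(angles): joint-space move.
- env.move_gripper(opening, newtons=None): finger opening in mm; newtons is the grip in N (None keeps the last); returns when the fingers have stopped.
- env.dwell(seconds).
- env.ik(position, orientation): joint angles nearest the present ones, or None.
- env.camera(name): name is "side" or "top" or "wrist"; returns a dict with "img" (400x640x3 uint8, red, green, blue), "intrinsics" (3x3 intrinsics, pixels), "distortion" ([k1, k2, p1, p2, k3] as OpenCV has them; the pictures are not rectified), "R" (3x3) and "t" (3): a world point X has camera coordinates R X + t. Camera axes: x right, y down, z forward; pixel columns grow to the right and rows downward; lengths in mm; the calibration is good to about 2 mm. A picture is of the moment at which its call begins. There is no depth.
A pose or a line that the arm cannot do raises env.IKError and nothing moves.
- env.finish_job(): hands the job in; it is judged then, once.
Trained networks look in a picture, given as the dict that the camera call returned (one of the last four; its "shot" number tells which), for a name from the list of things; names that differ only in an ending like _2 or _b are one class to them, and where a whole thing is asked for, a point or a joint stands for the part that bears it (a point fixed in the world has none). Each returns a list of dicts, best first, with "p" (0 to 1); they miss things now and then, are a little off and sometimes report something else, mostly with a low value. They report only what shows in the picture. A call takes as long as a camera call.
- env.recognise(target, picture): "centre" ([x, y, z] in mm, in world coordinates, good to about 4 mm: the middle of the surface that is visible of it).
- env.cut_out(target, picture): "pixels" (400x640 bool, what is visible of it).
Readings, each from a call of its own:
- env.get_time_s(): time.
- env.get_joint_pos(): joint angles.
- env.get_joint_velocities(): joint speeds.
- env.get_effort(): joint torques, N m.
- env.get_ee_pos(): TCP position.
- env.get_tool_rot(): TCP orientation.
- env.get_wrist_force(): force on the tool from outside, world axes, zero at the start.
- env.get_torque(): the same for the moment, N m.
- env.get_gripper_width(): finger opening in mm.
- env.get_grasp_force(): force on a finger pad.
Only numpy, scipy, OpenCV 4.12 (cv2) and the standard library are available. Lean on these libraries where they do the work, as an engineer would, in place of code of your own. Each camera call takes 0.05 s, during which the arm holds its last target. There are 200 camera calls.

## Working session

There is one attempt and no reset: what is moved stays moved. The work goes in short steps, each a Python script; the robot and the scene stay as the last script left them, time stands still between calls to the robot, and variables do not carry over. Pictures are saved under pics/ and viewed, at most 10 in all, crops included, and the job is handed in when it is done.

```bash
ls; mkdir -p pics; python3 - <<'E'
from rig import env
import cv2,numpy as np
print(env.grip_depth, env.get_tool_rot(), env.get_ee_pos())
ims=[]
for c in ["top","side"]:
    d=env.camera(c); ims.append(d["img"])
    print(c,np.round(-d["R"].T@d["t"]),np.round(d["R"],2).tolist())
    for n in ["pot","tile","mat","beaker","reagent","washbottle","clamp1"]:
        print(n,[(np.round(r["centre"]),round(r["p"],2)) for r in env.recognise(n,d)[:4]])
for n,i in zip(["top","side"],ims): cv2.imwrite(f"pics/{n}0.png",i[:,:,::-1])
print(env.get_time_s())
E
```

```text
pics
-18.700000000000003 [-0.40070286 -3.11534854  0.0036959 ] [157.80655178 603.83347601 204.53942683]
top [ 496.  -18. 1036.] [[0.03, -1.0, -0.02], [-0.99, -0.02, -0.12], [0.12, 0.03, -0.99]]
pot [(array([571., -50.,  45.]), 0.68)]
tile [(array([ 461., -307.,   11.]), 0.56), (array([573., -52.,  41.]), 0.5)]
mat [(array([441., 302.,   3.]), 0.62)]
beaker [(array([771.,  -6.,  45.]), 0.64)]
reagent [(array([ 771., -168.,   98.]), 0.61), (array([770.,  -5.,  47.]), 0.6)]
washbottle [(array([750., 202., 111.]), 0.97)]
clamp1 [(array([562., -60.,  28.]), 0.52), (array([ 769., -167.,   96.]), 0.25)]
side [ 211.  753. 1042.] [[-0.86, -0.5, 0.02], [-0.38, 0.63, -0.68], [0.33, -0.6, -0.73]]
pot [(array([561., -17.,  83.]), 0.94)]
tile [(array([ 464., -294.,    5.]), 0.87), (array([752.,   2.,  63.]), 0.26)]
mat [(array([439., 310.,   7.]), 0.92)]
beaker [(array([751.,   4.,  62.]), 0.56)]
reagent [(array([ 774., -152.,   77.]), 0.74), (array([560., -12.,  82.]), 0.54)]
washbottle [(array([744., 231., 102.]), 0.68)]
clamp1 []
0.8
```

View pics/top0.png

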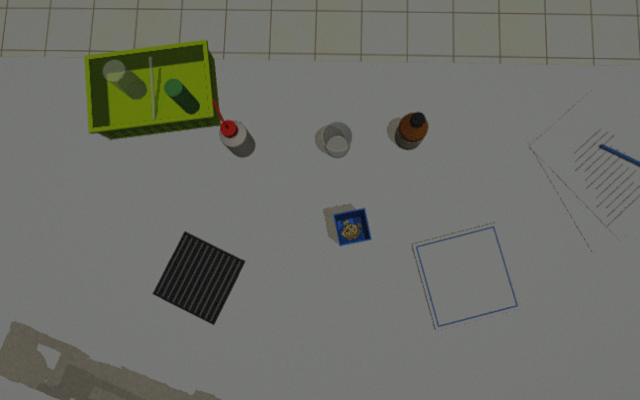

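View pics/side0.png

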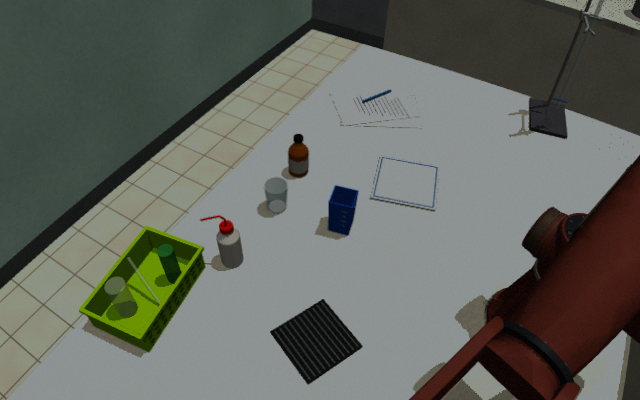

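```bash
cat > h.py <<'E'
from rig import env
import numpy as np, cv2
from scipy.optimize import minimize
from scipy.spatial.transform import Rotation as Rt
def corners(wb,wm,h):
    return np.array([[sx*w/2,sy*w/2,z] for w,z in((wb,0),(wm,h)) for sx in(-1,1) for sy in(-1,1)],float)
POT=corners(60,67,125); TILE=corners(200,200,8); MAT=corners(160,160,5)
def hull(p): return cv2.convexHull(np.round(np.asarray(p)*16).astype(np.int32))
def proj(X,d): return cv2.projectPoints(np.asarray(X,float),cv2.Rodrigues(d["R"])[0],np.asarray(d["t"],float),np.asarray(d["intrinsics"],float),np.asarray(d["distortion"],float))[0][:,0]
def mask_hull(name,d):
    r=env.cut_out(name,d)
    if not r: return None
    m=r[0]["pixels"].astype(np.uint8)
    n,l,s,_=cv2.connectedComponentsWithStats(m); k=1+np.argmax(s[1:,4])
    ys,xs=np.where(l==k); o=np.zeros((400,640),np.uint8)
    cv2.fillPoly(o,[cv2.convexHull(np.c_[xs,ys].astype(np.int32))],1); return o
def fit(name,model,x0,pose,cams=("top","side"),shots=None):
    """pose(params)->(R,t) of model; maximise IoU of filled silhouettes"""
    obs=[]
    for c in cams:
        d=env.camera(c); m=mask_hull(name,d)
        if m is not None: obs.append((d,m))
    def cost(p):
        R,t=pose(p); s=0
        for d,m in obs:
            o=np.zeros((400,640),np.uint8); cv2.fillPoly(o,[hull(proj(model@R.T+t,d))],1,shift=4)
            s+=1-(o&m).sum()/max(1,(o|m).sum())
        return s/len(obs)
    best=None
    for dy in np.radians([-30,-10,10,30]):
        x=np.array(x0,float); x[2]+=dy
        sim=np.vstack([x]+[x+np.eye(len(x))[i]*(0.15 if i==2 else 8) for i in range(len(x))])
        r=minimize(cost,x,method="Nelder-Mead",options=dict(initial_simplex=sim,xatol=.02,fatol=1e-4,maxiter=250))
        if best is None or r.fun<best.fun: best=r
    return best.x,best.fun,len(obs)
def flat(p): return Rt.from_euler("z",p[2]).as_matrix(),np.array([p[0],p[1],0.])
def tool(d,c):
    d=np.array(d,float)/np.linalg.norm(d); c=np.array(c,float); c-=d*(c@d); c/=np.linalg.norm(c)
    return np.c_[np.cross(c,d),c,d]
def tcp(g,Rm): return np.asarray(g,float)-Rm[:,2]*env.grip_depth   # grasp point -> TCP
def rv(Rm): return Rt.from_matrix(Rm).as_rotvec()
E
python3 - <<'E'
from h import *
for n,M,x in(("pot",POT,(565,-45,.15)),("tile",TILE,(461,-303,.15)),("mat",MAT,(440,305,.4))):
    x,f,k=fit(n,M,x,flat); print(n,np.round(x,3),round(f,3),k)
# IK scan
u0=None
def ok(g,d,c):
    for s in(1,-1):
        R=tool(d,np.array(c)*s); q=env.ik(tcp(g,R),rv(R))
        if q is not None: return np.round(q,2).tolist()
def dirn(u,e): # e angle from down toward u
    return np.array([u[0]*np.sin(e),u[1]*np.sin(e),-np.cos(e)])
for nm,pos,z in(("pot",(565,-45),95),("lay",(520,-60),31),("tileHigh",(461,-303),105),("tile",(461,-303),60)):
    for ph in range(-180,180,45):
        u=np.array([np.cos(np.radians(ph)),np.sin(np.radians(ph))]); c=[-u[1],u[0],0]
        print(nm,ph,[e for e in range(0,100,15) if ok((*pos,z),dirn(u,np.radians(e)),c)])
E
```

```text
pot [ 5.60094e+02 -4.26380e+01  2.47000e-01] 0.039 2
tile [ 4.64225e+02 -3.07394e+02  2.77000e-01] 0.016 2
mat [443.527 303.85    1.145] 0.021 2
pot -180 [0, 15, 30, 45, 60, 75, 90]
pot -135 [0, 15, 30, 45, 60, 75, 90]
pot -90 [0, 15, 30, 45, 60]
pot -45 [0, 15, 30, 90]
pot 0 [0, 15, 30, 45, 60, 75, 90]
pot 45 [0, 15, 30, 45, 60, 75, 90]
pot 90 [0, 15, 30, 45, 60, 75, 90]
pot 135 [0, 15, 30, 45, 60, 75, 90]
lay -180 [0, 15, 30, 45, 60, 75, 90]
lay -135 [0, 15, 30, 45, 60, 75, 90]
lay -90 [0, 15, 30, 45, 60]
lay -45 [0, 15, 30, 75, 90]
lay 0 [0, 15, 30, 45, 60, 75, 90]
lay 45 [0, 15, 30, 45, 60, 75, 90]
lay 90 [0, 15, 30, 45, 60, 75, 90]
lay 135 [0, 15, 30, 45, 60, 75, 90]
tileHigh -180 [0, 15, 30, 45, 60, 75, 90]
tileHigh -135 [0, 15, 30, 45, 60, 75]
tileHigh -90 [0, 15, 30, 45]
tileHigh -45 [0, 15, 30, 60, 75, 90]
tileHigh 0 [0, 15, 30, 45, 60, 75, 90]
tileHigh 45 [0, 15, 30, 45, 60, 75, 90]
tileHigh 90 [0, 15, 30, 45, 60, 75, 90]
tileHigh 135 [0, 15, 30, 45, 60, 75, 90]
tile -180 [0, 15, 30, 45, 60, 75, 90]
tile -135 [0, 15, 30, 45, 60, 75, 90]
tile -90 [0, 15, 30]
tile -45 [0, 15, 30, 60, 75, 90]
tile 0 [0, 15, 30, 45, 60, 75, 90]
tile 45 [0, 15, 30, 45, 60, 75, 90]
tile 90 [0, 15, 30, 45, 60, 75, 90]
tile 135 [0, 15, 30, 45, 60, 75, 90]
```

```bash
cat >> h.py <<'E'
def dirn(u,deg): e=np.radians(deg); return np.array([u[0]*np.sin(e),u[1]*np.sin(e),-np.cos(e)])
def unit(deg): return np.array([np.cos(np.radians(deg)),np.sin(np.radians(deg)),0.])
E
python3 - <<'E'
from h import *
p=np.array([560.1,-42.6]); yaw=14.2
u=unit(yaw+180); c=np.cross(u,[0,0,1])   # mouth will point to u
g=np.array([*p,95.])
L=np.array([525.,-51.6,0])               # lay: grasp point xy
best=None
for s in(1,-1):
    qs=[]
    for e in(30,10,-10,-30,-60):
        R=tool(dirn(u,e),c*s); gg=g if e>0 else np.array([L[0],L[1],100.])
        q=env.ik(tcp(gg,R),rv(R)); qs.append(None if q is None else np.round(q,2))
    print(s,*qs,sep="\n")
E
```

```text
1
[-0.1   0.56  1.49 -0.17  1.58 -1.88]
[-0.16  0.34  1.74 -0.07  1.23 -1.95]
[-0.28  0.06  2.06  0.11  0.88 -2.17]
None
[-0.66  0.03  2.51  1.79  0.78  2.27]
-1
[-0.1   0.56  1.49 -0.17  1.58  1.26]
[-0.16  0.34  1.74 -0.07  1.23  1.19]
[-0.28  0.06  2.06  0.11  0.88  0.97]
[-0.42 -0.08  2.28  0.58  0.6   0.47]
[-0.66  0.03  2.51  1.79  0.78 -0.87]
```

```bash
python3 - <<'E'
from h import *
def chain(g,phi,s,es):
    u=unit(phi); c=np.cross(u,[0,0,1])*s; qs=[]
    for e,gg in zip(es,g):
        R=tool(dirn(u,e),c); q=env.ik(tcp(gg,R),rv(R))
        if q is None: return None
        qs.append(q)
    return np.array(qs)
lo=np.array([-2.75,-.78,.31,-1.13,.13,-2.58]);hi=np.array([2.75,2.1,2.55,4.27,2.63,2.58])
def show(tag,q):
    if q is None: return
    st=np.abs(np.diff(q,axis=0)).max(); mg=np.minimum(q-lo,hi-q).min()
    if st<1.2 and mg>.08: print(tag,round(st,2),round(mg,2),np.round(q[0],2),np.round(q[-1],2))
for lean in(30,):
  for L in((540,-50),(560,-90)):
    for phi in range(-180,180,15):
      for s in(1,-1):
        es=[30,15,0,-15,-30,-45,-60]
        show(("A",L,phi,s),chain([[*L,120]]*6+[[*L,32]],phi,s,es))
# B: tool at lying: lean a toward u, final -(90-a)
T=np.array([464,-307.])
for a in(20,):
  for phi in range(-180,180,15):
    for s in(1,-1):
      es=[20,5,-10,-25,-40,-55,-70]
      show(("B",phi,s),chain([[*T,110]]*7,phi,s,es))
E
```

```text
('A', (540, -50), -165, -1) 1.03 0.11 [-0.12  0.49  1.54 -0.19  1.6   1.23] [-0.64  0.31  2.44  2.    0.84 -1.16]
('A', (540, -50), -150, -1) 0.73 0.23 [-0.06  0.47  1.58 -0.28  1.54  1.06] [-0.74  0.37  2.32  1.6   0.97 -1.05]
('A', (540, -50), -135, -1) 0.52 0.37 [-0.02  0.43  1.64 -0.37  1.47  0.88] [-0.77  0.45  2.18  1.31  1.11 -0.99]
('A', (540, -50), -120, -1) 0.38 0.5 [ 0.02  0.37  1.72 -0.45  1.37  0.71] [-0.75  0.53  2.02  1.09  1.26 -0.97]
('A', (540, -50), -105, -1) 0.31 0.61 [ 0.05  0.31  1.8  -0.52  1.25  0.54] [-0.71  0.62  1.86  0.91  1.41 -0.97]
('A', (540, -50), -90, -1) 0.3 0.54 [ 0.07  0.23  1.9  -0.59  1.13  0.35] [-0.65  0.7   1.7   0.76  1.55 -1.  ]
('A', (540, -50), -75, -1) 0.34 0.5 [ 0.06  0.15  1.99 -0.63  0.98  0.15] [-0.57  0.78  1.55  0.63  1.69 -1.06]
('A', (540, -50), -60, -1) 0.39 0.47 [ 0.03  0.07  2.08 -0.64  0.83 -0.09] [-0.49  0.85  1.42  0.49  1.81 -1.14]
('A', (540, -50), -45, -1) 0.39 0.39 [-0.02 -0.01  2.16 -0.58  0.68 -0.4 ] [-0.41  0.91  1.31  0.35  1.92 -1.25]
('A', (540, -50), -30, 1) 0.29 0.29 [-0.1  -0.07  2.22 -0.41  0.54  2.29] [-0.32 
[... 4798 characters left out ...]
 1.43]
('B', -30, -1) 0.3 0.34 [-0.76  0.01  2.12  0.13  0.68 -1.89] [-0.65  1.01  1.06 -0.15  2.29 -1.71]
('B', -15, 1) 0.27 0.4 [-0.81  0.02  2.1   0.27  0.73  0.84] [-0.56  0.99  1.09 -0.35  2.23  1.24]
('B', -15, -1) 0.27 0.28 [-0.81  0.02  2.1   0.27  0.73 -2.3 ] [-0.56  0.99  1.09 -0.35  2.23 -1.9 ]
('B', 0, 1) 0.3 0.48 [-0.86  0.05  2.07  0.36  0.82  0.49] [-0.47  0.95  1.17 -0.53  2.14  1.09]
('B', 15, 1) 0.33 0.45 [-0.89  0.1   2.02  0.41  0.91  0.19] [-0.39  0.89  1.28 -0.68  2.01  0.98]
('B', 30, 1) 0.32 0.31 [-0.91  0.15  1.97  0.41  1.01 -0.07] [-0.32  0.81  1.42 -0.82  1.86  0.91]
('B', 45, 1) 0.29 0.18 [-0.91  0.2   1.9   0.39  1.11 -0.31] [-0.25  0.72  1.58 -0.95  1.7   0.87]
```

```bash
python3 - <<'E'
from h import *
p=np.array([560.1,-42.6]); u=unit(14.2-90); c=-np.cross(u,[0,0,1])
g=np.array([*p,96.]); R=tool(dirn(u,30),c)
env.move_gripper(85)
env.goto(tcp(g-130*R[:,2],R),rv(R))
env.line_to(tcp(g,R),speed=150)
print(env.get_time_s(),env.get_ee_pos()-tcp(g,R))
d=env.camera("side"); cv2.imwrite("pics/a1.png",cv2.resize(d["img"][120:320,200:520,::-1],None,fx=2,fy=2))
E
```

```text
5.075 [0.82673848 0.30719057 0.8670988 ]
```

View pics/a1.png

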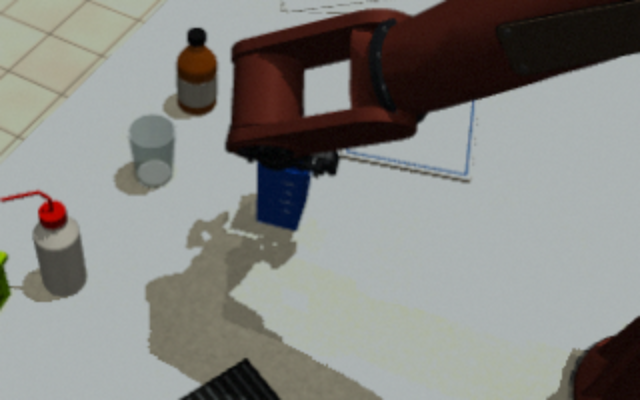

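```bash
python3 - <<'E'
from h import *
p=np.array([560.1,-42.6]); u=unit(14.2-90); c=-np.cross(u,[0,0,1])
print(env.move_gripper(55,50), env.get_gripper_width(), env.get_grasp_force())
def P(xy,z,e,sp=150):
    R=tool(dirn(u,e),c); env.line_to(tcp([*xy,z],R),rv(R),speed=sp)
L=p+[-10,-40]
P(p,130,30)
t=env.get_time_s()
P((p+L)/2,150,0,80); print(env.get_time_s()-t)
P(L,150,-30,80); P(L,110,-58.4,80)
P(L,45,-58.4,100); f0=env.get_wrist_force()
for z in np.arange(41,29,-1.):
    P(L,z,-58.4,40); df=(env.get_wrist_force()-f0)[2]
    if df>2.5: break
print(z,df,env.get_gripper_width(),env.get_grasp_force(),env.get_time_s())
d=env.camera("side"); cv2.imwrite("pics/a2.png",cv2.resize(d["img"][120:320,200:520,::-1],None,fx=2,fy=2))
E
```

```text
False 66.01260901406344 56.21771290549077
0.7083000000000004
34.0 4.847963495528066 65.63391171486701 56.06108559994027 10.6417
```

View pics/a2.png

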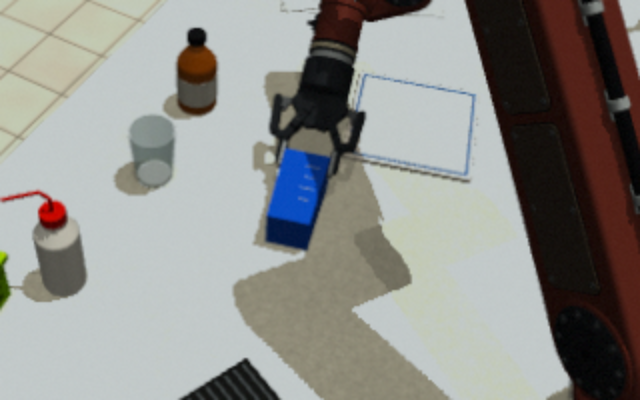

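The pot lies on its side (crop 298,200), held near the mouth, which faces the tile. I'll let go, back off and locate it.

```bash
python3 - <<'E'
from h import *
u=unit(14.2-90); c=-np.cross(u,[0,0,1])
env.move_gripper(85); env.dwell(.4)
R=tool(dirn(u,-58.4),c); e=env.get_ee_pos()
env.line_to(e-110*R[:,2],speed=200)
# up and out of the way, tool down beside, toward dry-run region
env.line_to(env.get_ee_pos()+[0,-30,120],speed=300)
def lying(p): # p: x,y of base centre, yaw of mouth direction
    m=unit(np.degrees(p[2])); k=np.radians(1.6)
    z=np.cos(k)*m+np.sin(k)*np.array([0,0,1]); x=np.cross([0,0,1],m)
    return np.c_[x,np.cross(z,x),z], np.array([p[0],p[1],30.])
x,f,k=fit("pot",POT,(527,15,np.radians(-75.8)),lying); print(np.round(x[:2],1),np.degrees(x[2]),f,k,env.get_time_s())
d=env.camera("top"); print([(np.round(r["centre"]),r["p"]) for r in env.recognise("clamp1",d)])
cv2.imwrite("pics/a3.png",cv2.resize(d["img"][100:350,200:540,::-1],None,fx=2,fy=2))
E
```

```text
[523.7  12.1] -75.33747335208517 0.04128679855768774 2 12.8833
[]
```

View pics/a3.png

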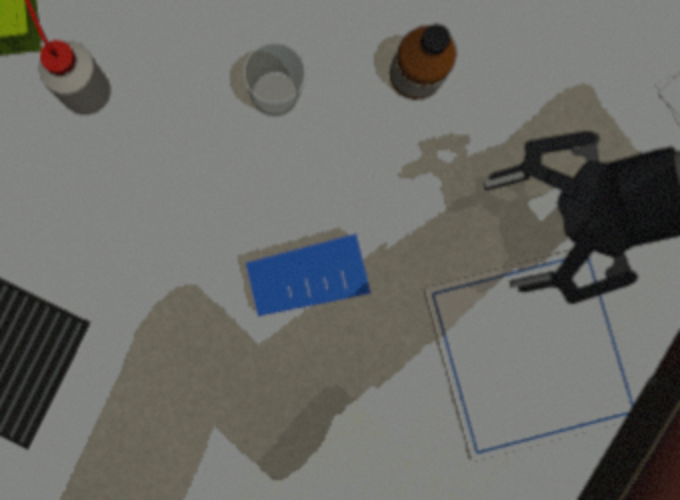

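```bash
cat >> h.py <<'E'
T=np.array([464.2,-307.4]); PHI=-105
ut=unit(PHI); ct=-np.cross(ut,[0,0,1])
def flip(th,zc,k=0.,s=85.,T=T):
    """tool pose with the pot tipped th deg below level, grasp height zc over the tile top"""
    R=tool(dirn(ut,20-th),ct); g=np.array([*(T-k*ut[:2]),8+zc]); return tcp(g,R),rv(R)
def drop(th,s=85.): t=np.radians(th); return s*np.sin(t)+33.5*np.cos(t)
E
python3 - <<'E'
from h import *
def path(th0,th1,zs,k0,n=41):
    z1=drop(th1)+zs; sl=-(85*np.cos(np.radians(th1))-33.5*np.sin(np.radians(th1))); z0=z1+sl*np.radians(th1-th0)
    return z0,z1
z0,z1=path(0,86,1.5,0); print(z0,z1,[round(z0+(z1-z0)*t-drop(86*t),1) for t in(0,.25,.5,.6,.7,.8,.9,1)])
up=60
qs=[]
for t in np.linspace(0,1,41):
    P,r=flip(86*t,z0+(z1-z0)*t+up); qs.append(env.ik(P,r))
q=np.array(qs); v=np.abs(np.diff(q,axis=0)).max(0)*40; print("max dq/ds",np.round(v,2), np.round(q[[0,-1]],2).tolist())
P0,r0=flip(0,z0+up);P1,r1=flip(86,z1+up); D=np.linalg.norm(P1-P0); print("D",D)
env.goto(P0,r0)
for Tm in(1.5,1.0):
    t=env.get_time_s(); env.line_to(P1,r1,speed=D/Tm); print(Tm,env.get_time_s()-t, env.get_ee_pos()-P1)
    if Tm>1: env.goto(P0,r0)
print(env.get_time_s())
E
```

```text
129.89045535444382 88.62978614251325 [np.float64(96.4), np.float64(57.3), np.float64(26.8), np.float64(17.7), np.float64(10.6), np.float64(5.5), np.float64(2.5), np.float64(1.5)]
max dq/ds [0.81 0.89 0.38 1.71 0.93 1.55] [[-0.53, 0.07, 1.87, -0.37, 1.14, -0.12], [-1.08, 0.66, 1.53, 0.72, 1.89, -0.94]]
D 39.12296054695507
1.5 1.6500000000000004 [ 0.48705485 -0.37835765  0.78711339]
1.0 1.6500000000000021 [ 0.32312254 -0.39154018  0.7551904 ]
18.2083
```

```bash
python3 - <<'E'
from h import *
up=60; z0,z1=129.9,88.6
P0,r0=flip(0,z0+up);P1,r1=flip(86,z1+up)
t=env.get_time_s(); env.goto(P0,r0); print("goto",env.get_time_s()-t)
q0=env.ik(P0,r0); q1=env.ik(P1,r1); print(np.round(q0,2),np.round(q1,2))
for s in(.2,.4,.6,.8,1):
    env.movej(q0+s*(q1-q0)); R=Rt.from_rotvec(env.get_tool_rot()).as_matrix()
    g=env.get_ee_pos()+R[:,2]*env.grip_depth
    th=20+np.degrees(np.arctan2(-(R[:,2]@ut),-R[2,2])); tilt=np.degrees(np.arcsin(R[2,1]))
    rel=g[:2]-T
    print(s,"th",round(th,1),"side tilt",round(tilt,1),"u,c",np.round([rel@ut[:2],rel@ct[:2]],1),"gap",round(g[2]-8-up-drop(th),1))
t=env.get_time_s(); env.movej(q0); print("movej",env.get_time_s()-t,t)
E
```

```text
goto 1.0167000000000002
[-0.53  0.07  1.87 -0.37  1.14 -0.12] [-1.08  0.66  1.53  0.72  1.89 -0.94]
0.2 th 14.8 side tilt -10.0 u,c [ -3.5 -29. ] gap 29.5
0.4 th 32.3 side tilt -15.7 u,c [-19.5 -40.6] gap -13.3
0.6 th 51.1 side tilt -16.0 u,c [-31.6 -36.2] gap -31.7
0.8 th 69.2 side tilt -10.4 u,c [-28.1 -19.7] gap -24.8
1 th 85.9 side tilt -0.1 u,c [-0.7  0. ] gap 1.7
movej 1.0167000000000002 20.85
```

```bash
python3 - <<'E'
from h import *
u=unit(-75.3); c=-np.cross(u,[0,0,1]); b=np.array([523.7,12.1])
g=np.array([*(b+40*u[:2]),32.]); R=tool(dirn(u,21.6),c)
env.goto(tcp(g-110*R[:,2],R),rv(R)); env.line_to(tcp(g,R),speed=200)
env.move_gripper(50,50); print(env.get_gripper_width(),env.get_grasp_force(),env.get_time_s())
R2=tool(dirn(u,30),c); env.line_to(tcp(g+[0,0,110],R2),rv(R2),speed=150)
K=145.; z0=129.9
P,r=flip(-5,z0+10,K); env.line_to(P,r,speed=200)
P,r=flip(0,z0,K); env.line_to(P,r,speed=100)
print(env.get_time_s(),env.get_ee_pos()-P, env.get_gripper_width())
d=env.camera("side"); cv2.imwrite("pics/b1.png",cv2.resize(d["img"][100:300,280:600,::-1],None,fx=2,fy=2))
E
```

```text
60.72456355232518 55.25039613246918 24.175
26.1917 [-0.69944763  0.48738014 -0.27650119] 60.56922995131147
```

View pics/b1.png

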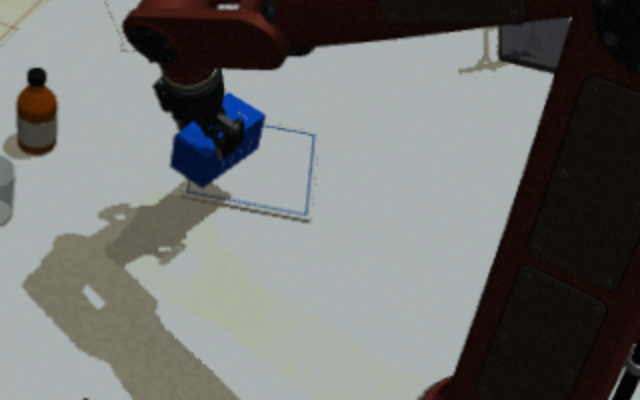

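```bash
python3 - <<'E'
from h import *
R=Rt.from_rotvec(env.get_tool_rot()).as_matrix(); g=env.get_ee_pos()+R[:,2]*env.grip_depth
def held(p): # x,y of base, yaw, z
    m=unit(np.degrees(p[2])); x=np.cross([0,0,1],m); return np.c_[x,[0,0,1],m], np.array([p[0],p[1],p[3] if len(p)>3 else g[2]])
b0=g-40*ut
for cams in(("top","side"),("side",)):
    x,f,k=fit("pot",POT,(b0[0],b0[1],np.radians(PHI),g[2]),held,cams=cams)
    print(np.round(x,1),np.degrees(x[2]),round(f,3),k,"s:",(g[:2]-x[:2])@ut[:2],"c:",(g[:2]-x[:2])@ct[:2],"dz",x[3]-g[2])
E
```

```text
[ 510.8 -130.2   -1.8  133.3] -104.76695759862658 0.199 2 s: 37.68353049421231 c: 0.3758134401057019 dz -4.516481893179389
[ 508.5 -117.1   -1.9  144.6] -106.10102489195775 0.03 1 s: 49.66465058513297 c: 5.950663011626523 dz 6.818778312052416
```

```bash
python3 - <<'E'
from h import *
R=Rt.from_rotvec(env.get_tool_rot()).as_matrix(); g=env.get_ee_pos()+R[:,2]*env.grip_depth
d=env.camera("side"); m=mask_hull("pot",d); x=np.cross([0,0,1],ut); best=[]
for s in np.arange(25,65,1.):
  for dth in(-4,-2,0,2,4):
    a=np.radians(dth); z=np.cos(a)*ut-np.sin(a)*np.array([0,0,1]); M=np.c_[x,np.cross(z,x),z]
    o=np.zeros((400,640),np.uint8); cv2.fillPoly(o,[hull(proj((POT-[0,0,s])@M.T+g,d))],1,shift=4)
    best.append(((o&m).sum()/(o|m).sum(),s,dth))
best.sort(reverse=True); print(best[:3])
s=best[0][1]; S=float(np.clip(125-s,76,88))+2; print("S",S)
K=145.; th1=86; z1=drop(th1,S)+2; a=np.radians(th1); sl=-(S*np.cos(a)-33.5*np.sin(a)); z0=z1+sl*np.radians(th1)
P0,r0=flip(0,z0,K); env.line_to(P0,r0,speed=100)
P1,r1=flip(th1,z1,0); t=env.get_time_s(); env.line_to(P1,r1,speed=400); print("flip",env.get_time_s()-t)
z2=S+1; P2,r2=flip(90,z2,0); env.line_to(P2,r2,speed=60); f0=env.get_wrist_force()
print(env.get_time_s(),f0)
d=env.camera("side"); cv2.imwrite("pics/b2.png",cv2.resize(d["img"][100:300,280:600,::-1],None,fx=2,fy=2))
dt=env.camera("top"); print([(np.round(r["centre"]),round(r["p"],2)) for q in(d,dt) for r in env.recognise("clamp1",q)])
print([(np.round(r["centre"]),round(r["p"],2)) for q in(d,dt) for r in env.recognise("pot",q)])
open("S.txt","w").write(str(S))
E
```

```text
[(np.float64(0.9447066756574511), np.float64(39.0), 2), (np.float64(0.942450914014895), np.float64(40.0), 4), (np.float64(0.9408602150537635), np.float64(41.0), 4)]
S 88.0
flip 1.6832999999999991
28.825 [ 0.02497846  0.75805708 -0.78455812]
[(array([ 416., -313.,   24.]), 0.38), (array([ 422., -313.,   22.]), 0.53)]
[(array([ 460., -278.,   90.]), 0.96), (array([ 462., -292.,  133.]), 0.58)]
```

View pics/b2.png

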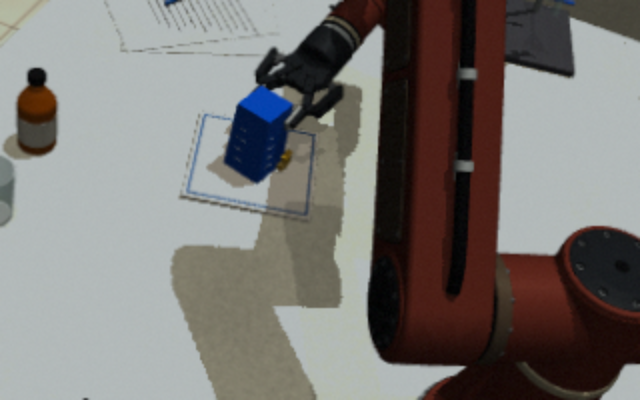

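```bash
python3 - <<'E'
from h import *
d=env.camera("side"); dt=env.camera("top")
a=cv2.resize(d["img"][130:215,370:450,::-1],(400,425),interpolation=cv2.INTER_CUBIC)
b=cv2.resize(dt["img"][215:300,420:500,::-1],(400,425),interpolation=cv2.INTER_CUBIC)
cv2.imwrite("pics/b3.png",cv2.convertScaleAbs(np.hstack([a,b]),alpha=1.6))
print(proj([[464,-307,8],[464,-307,133]],dt),proj([[420,-313,15]],dt))
E
```

```text
[[465.63043051 275.26885875]
 [483.42755208 277.75672632]] [[469.36446642 295.3239437 ]]
```

View pics/b3.png

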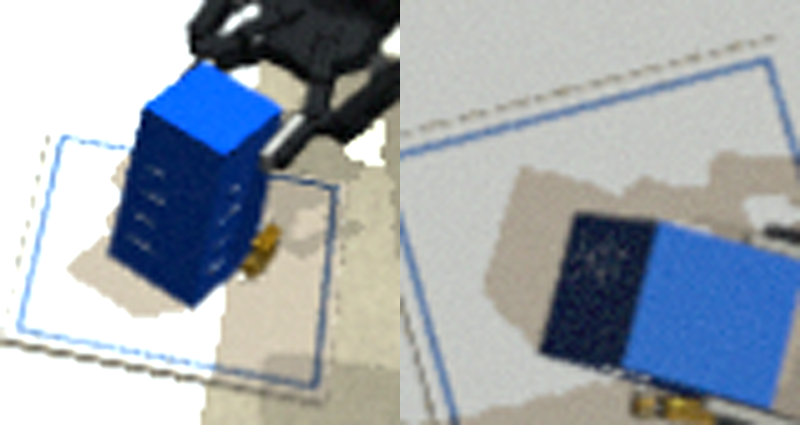

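```bash
python3 - <<'E'
from h import *
S=88.
P,r=flip(90,S+80); env.line_to(P,speed=120)
P,r=flip(90,S+80,T=T+[0,150]); env.line_to(P,speed=300)
dt=env.camera("top"); d=env.camera("side")
def back(px,c,z):
    n=cv2.undistortPoints(np.array([[px]],float),c["intrinsics"],c["distortion"])[0,0]
    C=-c["R"].T@c["t"]; v=c["R"].T@np.array([*n,1]); return (C+v*(z-C[2])/v[2])[:2]
np.save("bk.npy",0)
for nm,q in(("top",dt),("side",d)):
    print(nm,[(np.round(r["centre"]),round(r["p"],2)) for r in env.recognise("clamp1",q)])
img=dt["img"].astype(int); m=((img[:,:,0]-img[:,:,2]>25)).astype(np.uint8); m[:200]=0;m[330:]=0;m[:,:400]=0;m[:,540:]=0
n,l,s,ce=cv2.connectedComponentsWithStats(m)
for k in range(1,n):
    if s[k,4]>5: print(s[k],np.round(back(ce[k],dt,15),0))
b=cv2.resize(dt["img"][215:315,400:500,::-1],(500,500),interpolation=cv2.INTER_CUBIC)
cv2.imwrite("pics/b4.png",cv2.convertScaleAbs(b,alpha=1.6)); print(env.get_time_s())
print(proj([[*T,8],[T[0]+50,T[1],8],[T[0],T[1]+50,8]],dt))
E
```

```text
top [(array([ 473., -299.,   18.]), 0.5)]
side [(array([ 415., -313.,   24.]), 0.37)]
[463 266   3   3   6] [ 483. -301.]
[481 266   4   5  17] [ 481. -343.]
[458 270  11   5  19] [ 472. -300.]
[529 294  11  31 189] [ 395. -458.]
30.8833
[[465.80715803 275.18445594]
 [465.62617111 253.00931061]
 [443.64567268 274.5842627 ]]
```

View pics/b4.png

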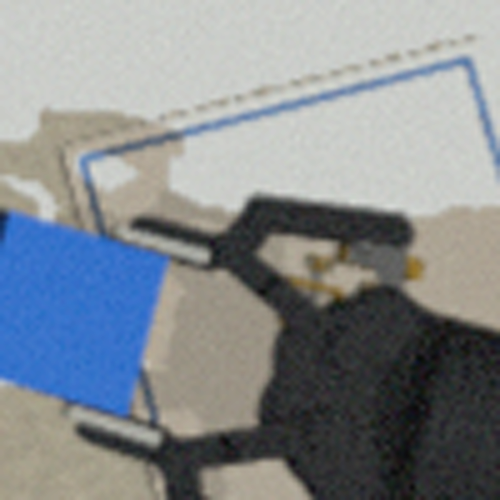

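```bash
cat >> h.py <<'E'
def tilemap(cam,z=8+6,res=4,half=100,show=True):
    """rectified brass mask on plane z around the tile, rows = +x down to -x (far to near), columns = +y to -y"""
    d=env.camera(cam); a=np.arange(half,-half-1,-res)
    G=np.array([[T[0]+i,T[1]+j,z] for i in a for j in a],float); q=proj(G,d).astype(np.float32).reshape(len(a),len(a),2)
    im=cv2.remap(d["img"],q,None,cv2.INTER_LINEAR).astype(int)
    m=(im[:,:,0]-im[:,:,2]>0.35*im[:,:,0])&(im[:,:,0]>25); dark=im.sum(2)<90
    if show:
        for i,row in enumerate(m): print("%4d "%a[i]+"".join("#" if v else ("." if not k else "x") for v,k in zip(row,dark[i])))
    ii,jj=np.where(m); return np.c_[T[0]+a[ii],T[1]+a[jj]],d
E
python3 - <<'E'
from h import *
P,r=flip(90,88+80,T=np.array([464,-60.])); env.line_to(P,speed=400)
tilemap("top",res=5); tilemap("side",res=5)
print(env.get_time_s())
E
```

```text
100 .........................................
  95 .........................................
  90 .........................................
  85 .........................................
  80 .........................................
  75 .........................................
  70 .........................................
  65 .........................................
  60 .........................................
  55 .........................................
  50 .........................................
  45 .........................................
  40 .........................................
  35 xx.......................................
  30 xxx......................................
  25 .....................##..................
  20 .....................#.#####.............
  15 ........................####.............
  10 ................##.......................
   5 .x..............#...#..#.................
   0 ..x.............#...##...................
  -5 .x.x................##.###...............
 -10 .x.xxxxx........#####....#...............
 -15 ..xxxxxxxxxx...
[... 2059 characters left out ...]
........xxxxxx.....................
 -35 ..............xxxxxxxx...................
 -40 ................xxxxxxxxxxx..............
 -45 ....................xxxxxxxxxxx.xx.......
 -50 ........................xxxxxxxx.........
 -55 ............................x............
 -60 .........................................
 -65 .........................................
 -70 .........................................
 -75 .........................................
 -80 .........................................
 -85 .........................................
 -90 .........................................
 -95 .........................................
-100 .........................................
31.375
```

```bash
python3 - <<'E'
from h import *
P,r=flip(90,88+120,T=np.array([480,120.])); env.goto(P,r)
for cam in("top","side"):
    pts,d=tilemap(cam,res=3,half=75,z=14)
    print([(np.round(r["centre"]-[*T,0]),round(r["p"],2)) for r in env.recognise("clamp1",d)])
    p=pts.astype(np.float32); print(cam,len(p),cv2.minAreaRect(p-T.astype(np.float32)))
print(env.get_time_s())
E
```

```text
75 ...................................................
  72 ...................................................
  69 ...................................................
  66 ...................................................
  63 ...................................................
  60 ...................................................
  57 ...................................................
  54 ...................................................
  51 ...................................................
  48 ...................................................
  45 ...................................................
  42 ...................................................
  39 ...................................................
  36 ...................................................
  33 ...................................................
  30 ...................................................
  27 ...........................#.......................
  24 ..........................###..####................
  21 ..........................##...######..............
  18 ..............
[... 1240 characters left out ...]
xxxxxxxxxxxxxxxx.####....##..#########.............
 -51 xxxxxxxxxxxxxxxx#####..........######..............
 -54 xxxxxx.xxxxxxxxx######.............................
 -57 xxxxxxxx....xxx.#####..............................
 -60 xxxxxxxx.....xx######..............................
 -63 xxxx.x.x....xx#######..............................
 -66 xxxxxxxxx....########..............................
 -69 xxxxxxxxx..##########..............................
 -72 .xxxxx...############..............................
 -75 ##.#.###############...............................Traceback (most recent call last):
  File "<stdin>", line 5, in <module>
TypeError: unsupported operand type(s) for -: 'list' and 'list'
```

```bash
cat >> h.py <<'E'
def md(dx,dy,up,phi=-90.,S=89.):
    """mouth-down pot: mouth centre at tile centre + (dx,dy), rim about up+3 mm over tile"""
    u=unit(phi); R=tool(dirn(u,-70),-np.cross(u,[0,0,1])); return tcp([T[0]+dx,T[1]+dy,8+S+up],R),rv(R)
def mv(dx,dy,up,phi=-90.,sp=150): P,r=md(dx,dy,up,phi); env.line_to(P,r,speed=sp)
E
python3 - <<'E'
from h import *
pts=[(-98,-18,60),(-98,-18,0),(-60.5,-18,0),(0,72,60),(0,72,0),(0,49.5,0)]
qs=[env.ik(*md(*p)) for p in pts]; print([q is not None for q in qs])
if all(q is not None for q in qs):
    env.goto(*md(-98,-18,60)); mv(-98,-18,0); f0=env.get_wrist_force()
    mv(-60.5,-18,0,sp=60); print(env.get_wrist_force()-f0)
    mv(-72,-18,0); mv(-72,-18,65,sp=200); mv(0,72,65,sp=250); mv(0,72,0)
    mv(0,49.5,0,sp=60); mv(0,60,0); mv(0,60,120,sp=250)
    env.goto(*flip(90,88+120,T=np.array([480,150.])))
    print(env.get_time_s(),env.get_gripper_width())
    pts,d=tilemap("top",res=3,half=69,z=14)
E
```

```text
[True, True, True, True, True, True]
[0.04775051 0.14914163 0.78519678]
40.0583 60.50886681809208
  69 ...............................................
  66 ...............................................
  63 ...............................................
  60 ...............................................
  57 ...............................................
  54 ...............................................
  51 ...............................................
  48 ...............................................
  45 ...............................................
  42 ...............................................
  39 ...............................................
  36 ...............................................
  33 ...............................................
  30 .........................###..####.............
  27 .........................###.########..........
  24 ......................##...#.########..........
  21 .....................###......#######..........
  18 ..............................##...............
  15 ..............................##...........
[... 788 characters left out ...]
...........
 -33 ##.............................................
 -36 ###............................................
 -39 ###............................................
 -42 ####...........................................
 -45 ####...........................................
 -48 ####...........................................
 -51 ####...........................................
 -54 ####...........................................
 -57 ####...........................................
 -60 ####...........................................
 -63 ####...........................................
 -66 ####...........................................
 -69 ###............................................
```

```bash
python3 - <<'E'
from h import *
print([env.ik(*md(*p)) is not None for p in[(74,-18,60),(74,-18,0),(57.5,-18,0),(0,-86,60),(0,-86,0),(0,-68,0),(-1.5,-9.2,-4)]])
env.goto(*md(74,-18,60)); mv(74,-18,0); mv(57.5,-18,0,sp=60); mv(66,-18,0); mv(66,-18,65,sp=200)
mv(0,-86,65,sp=250); mv(0,-86,0); mv(0,-68,0,sp=60); mv(0,-77,0); mv(0,-77,65,sp=200)
mv(-1.5,-9.2,65,sp=250); mv(-1.5,-9.2,45); f0=env.get_wrist_force(); mv(-1.5,-9.2,0,sp=80)
z=0; 
while True:
    df=(env.get_wrist_force()-f0); print(z,np.round(df,1),round(float(env.get_ee_pos()[2]-md(0,0,z)[0][2]),2))
    if df[2]>3 or z<=-5: break
    z-=1; mv(-1.5,-9.2,z,sp=50)
env.dwell(.3); print(env.get_time_s())
for cam in("top","side"):
    d=env.camera(cam); print(cam,[(np.round(r["centre"]),round(r["p"],2)) for r in env.recognise("clamp1",d)])
cv2.imwrite("pics/c1.png",cv2.convertScaleAbs(np.hstack([cv2.resize(d["img"][130:215,370:450,::-1],(400,425))]),alpha=1.6))
E
```

```text
[True, True, True, True, True, True, True]
0 [-0.2  0.9 -1.2] -0.41
-1 [ 0.4  1.6 -0.9] 0.16
-2 [-0.5  0.6 -1.3] 0.06
-3 [-1.1 -0.4  3.3] 0.81
48.3333
top []
side []
```

View pics/c1.png

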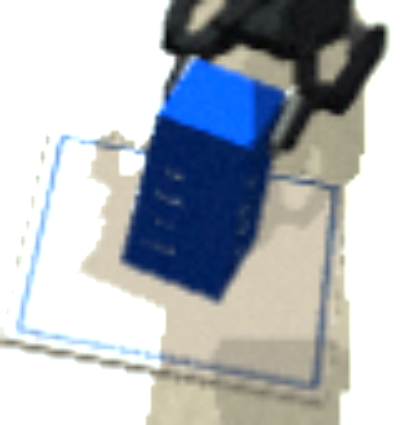

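```bash
python3 - <<'E'
from h import *
mv(-1.5,-9.2,85,sp=100); env.dwell(.1)
M=np.array([443.5,303.9])
def mp(z,phi):
    u=unit(phi); R=tool(dirn(u,-70),-np.cross(u,[0,0,1])); return tcp([*M,z],R),rv(R)
q0=env.get_joint_pos(); best=None
for phi in range(-60,21,5):
    q=[env.ik(*mp(z,phi)) for z in(175,91)]
    if any(x is None for x in q): continue
    s=np.abs((q[0]-q0)[1:]).max()
    if best is None or s<best[0]: best=(s,phi,np.round(q[0],2))
print(best,np.round(q0,2)); phi=best[1]
env.goto(*mp(175,phi)); env.line_to(mp(105,phi)[0],speed=120); f0=env.get_wrist_force(); env.line_to(mp(95,phi)[0],speed=60)
for z in np.arange(94,85,-1.):
    env.line_to(mp(z,phi)[0],speed=50); df=env.get_wrist_force()-f0
    if df[2]>3: break
print(z,np.round(df,1),env.get_time_s())
env.move_gripper(85); env.dwell(.2)
R=Rt.from_rotvec(env.get_tool_rot()).as_matrix(); env.line_to(env.get_ee_pos()-120*R[:,2],speed=200)
print(env.get_time_s())
def flip_up(p): return Rt.from_euler("z",p[2]).as_matrix()@np.diag([1,-1,-1.]),np.array([p[0],p[1],130.])
x,f,k=fit("pot",POT,(*M,np.radians(phi)),flip_up); print(x,f,k)
pts,d=tilemap("top",res=4,half=60)
E
```

```text
(np.float64(0.05293180489793392), -20, array([ 0.18,  0.74,  1.4 ,  0.58,  2.1 , -1.05])) [-1.01  0.76  1.35  0.62  2.11 -1.01]
91.0 [ 0.4 -1.8  3.8] 53.9917
55.3167
[ 4.40669373e+02  3.05390070e+02 -3.49564204e-01] 0.40202354526385514 2
  60 ...............................
  56 ...............................
  52 ...............................
  48 ...............................
  44 ...............................
  40 ...............................
  36 ...............................
  32 ...............................
  28 ...............................
  24 ...............................
  20 .............#.#...#####.......
  16 ............##.##.######.......
  12 ...................#####.......
   8 ...........######..#...........
   4 ..........#.....#..............
   0 ..........#.....#..###.........
  -4 ..........########....#........
  -8 ..........##...###....#........
 -12 ...........###...#.####........
 -16 .................#....#........
 -20 .................######........
 -24 ................#######........
 -28 ..............#...######.......
 -32 ...............#..######.......
 -36 ...............................
 -40 ...............................
 -44 ...............................
 -48 ...............................
 -52 ...............................
 -56 ...............................
 -60 ...............................
```

```bash
python3 - <<'E'
from h import *
env.line_to(env.get_ee_pos()+[0,0,150],speed=250)
def fu(p): return Rt.from_euler("z",p[2]).as_matrix()@np.diag([1,-1,-1.]),np.array([p[0],p[1],130.])
for c in("top","side"):
    x,f,k=fit("pot",POT,(443,304,-.35),fu,cams=(c,)); print(c,np.round(x,2),round(f,3),k)
    d=env.camera(c); print([(np.round(r["centre"]),round(r["p"],2)) for r in env.recognise("pot",d)])
print(env.get_time_s())
E
```

```text
Traceback (most recent call last):
  File "h.py", line 33, in fit
    r=minimize(cost,x,method="Nelder-Mead",options=dict(initial_simplex=sim,xatol=.02,fatol=1e-4,maxiter=250))
  File "h.py", line 28, in cost
    return s/len(obs)
           ~^~~~~~~~~
ZeroDivisionError: division by zero
```

```bash
python3 - <<'E'
from h import *
def fu(p): return Rt.from_euler("z",p[2]).as_matrix()@np.diag([1,-1,-1.]),np.array([p[0],p[1],130.])
env.goto(*md(-60,150,250)); print(env.get_time_s())
for c in("side","top"):
    d=env.camera(c); print([(np.round(r["centre"]),round(r["p"],2)) for r in env.recognise("pot",d)])
    try: x,f,k=fit("pot",POT,(443,304,-.35),fu,cams=(c,)); print(c,np.round(x,2),round(f,3),k)
    except Exception as e: print(c,repr(e))
E
```

```text
58.15
[(array([434., 319., 103.]), 0.95), (array([752.,  -1.,  62.]), 0.2)]
side [ 4.4106e+02  3.0462e+02 -3.5000e-01] 0.027 1
[(array([443., 289., 133.]), 0.97)]
top [ 4.4032e+02  3.0461e+02 -3.3000e-01] 0.026 1
```

Both views fit the pot standing mouth down at the middle of the mat, with an overlap of 0.97. The heap is on the tile and the robot is clear.

```bash
python3 -c "
from rig import env
print(env.finish_job())"
```

```text
the job is handed in; nothing more can be done
None
```

The job is handed in, verdict not shown: the four clamps lie in one heap on the tile and the empty pot stands mouth down on the mat; one clamp fell outside the pot on the first turn-over, so I lifted the pot, pushed the clamps together with it and covered all four before the final lift.

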